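Feed three brown bottles into the labeller's lane

TASK

The bench labeller is to be loaded. One small brown bottle already stands in the lane between its two guide rails; slide the other two small brown bottles, one after the other and upright, into the lane behind it, and gently push the row home, so that the first bottle rests against the stop plate and the others are closed up behind it in single file. Slide the bottles on the counter, do not lift them over the rails, do not ram the stop, and leave everything else where it stands.

Things in the scene. Friction and masses are not known exactly. Their poses are not given: they have to be found in the camera images.
- bottle1: small brown glass bottle with a white cap and a pale paper band; body 56 mm in diameter and straight up to 60 mm, cap 36 mm in diameter, 90 mm high over all, about 0.2 kg (varies); origin at the centre of its underside, z up; the three are alike (a much larger brown bottle at the left is not one of them)
- bottle2: small brown glass bottle with a white cap and a pale paper band; body 56 mm in diameter and straight up to 60 mm, cap 36 mm in diameter, 90 mm high over all, about 0.2 kg (varies); origin at the centre of its underside, z up; the three are alike (a much larger brown bottle at the left is not one of them)
- bottle3: the third such small brown bottle (same sizes), already standing in the lane, 90 to 120 mm from the mouth and so short of the stop; origin at the centre of its underside
- labeller: white fixed bench labeller with an infeed lane: two steel rails 64 mm apart inside, 8 thick, 35 high, on the bare counter. Origin: middle of the lane's mouth, on the counter; the lane runs 260 mm along its own +y (x across, z up). From y = -40 mm to 0 the rails flare, 107 mm apart at the tips. Housing beyond y = 270 mm: 200 mm wide, 270 high with label roll. Place and angle vary
- stop: aluminium stop plate across the lane, 58 mm wide and 48 mm high, clamped to the rails (does not move), 195 to 225 mm from the mouth. Origin: middle of the lower edge of the face that meets the bottles; its y points along the lane, away from the mouth, so the three bottles closed up reach 168 mm back from it
- jar: white plastic sample jar with a blue lid, 62 mm in diameter, 76 mm high, standing among the bottles; leave it. Origin at the centre of its underside
- tin: round aluminium tin with a lid, 62 mm in diameter, 80 mm high, standing among the bottles; leave it. Origin at the centre of its underside
- carton: small upright cardboard carton with a pale band, 55 x 42 x 90 mm high, standing among the bottles; leave it. Origin at the centre of its underside
- glove_box: cardboard glove box with an orange band, 230 x 120 x 75 mm high (x, y, z), at the right; leave it. Origin at the centre of its underside
- dish: empty open steel dish, 120 x 220 x 35 mm, at the far side; leave it. Origin at the centre of its underside

How it is judged:
By the outcome, as a careful person would: the job done as asked, in the order asked, and still so for the second after the job is handed in, with the robot touching nothing.
It also fails if it takes over 67 s, if anything falls off the work surface, if the arm or the gripper's body presses on something with over 40 N, if the wrist force passes 120 N, or if a joint passes its speed limit or range.

ROBOT

A 6-joint arm with a two-finger parallel gripper is mounted at the origin on the work surface. World frame = base frame: x ahead of the robot, y to its left, z up, the work surface at z = 0. Lengths are in mm, angles in rad, forces in N, time in s.
With the tool pointing down it reaches from about 350 to 875 mm from the base axis. Payload 4.2 kg.
Tool frame: the origin (TCP) lies on the mounting face of the last link; the fingertips stand 173 mm ahead of it and the grasp point (between the pads) lies 155 mm ahead of it; z points along the fingers, y is the line along which they close (so a half turn about z gives the same grasp; the last joint's range is limited). The gripper opens to 85 mm and grips with 20 to 120 N. Pads are 22 mm wide; open, the fingers measure 114 mm over their backs; the gripper's body (76 mm by 85 mm) begins 54 mm behind the grasp point. The pads swing forward as they close: fully open they stand 13 mm farther back than shut.
Start: joints at [0.259, 0.385, 0.008, 0, -1.194, -0.259], TCP at [624.98, 0.025, 404.712] pointing down, gripper open.
Joint ranges: [-3.14, 3.14], [-1.21, 2.06], [-1.07, 1.41], [-3.16, 2.05], [-2.99, -0.16], [-3.1, 3.1]. Speed limits (rad/s): [2.79, 2.79, 3.14, 3.14, 3.14, 3.14].

INTERFACE

Orientations are given as a unit quaternion [x, y, z, w].
In Python, from bench import arm gives the robot as it stands. The module is installed in compiled form; this text tells all that it offers.
- The arm moves only by the tool move_arm, never from a script. Its arguments are lists of equal length, an entry for each row: "fingers": the finger opening in mm, from 0 to 85.4; "travel": the shift along the tool's x, y, z in mm, a list of three; "dr": the turn, a rotation vector about the tool's x, y, z in rad, a list of three. A call has 1 to 10 rows; each row is the pose to reach, as a shift and turn from the pose commanded when the call began, along the tool's axes at that moment; what a row does not reach only later rows make up. A row lasts 1/10 s, in which the tool goes at most 50 mm and 8.59 degrees, less where a joint would pass 70% of its speed; a pose out of reach is approached as far as the arm can. A call with a gripper value outside its range is refused whole. The fingers move at their own pace and stop on an object; the grip force is fixed at half the most. Time passes only in rows, so rows that repeat a pose let the fingers close. It gives the time, the measured TCP pose, the force, the opening and the grip force at its end, in the units of the state.
- arm.read_state(): the state, without advancing time (a new reading comes with each control period).
- arm.get_image(name): name is "scene" or "side" or "wrist"; returns the picture (480x640x3 uint8, red, green, blue); there is no depth.
- arm.camera_model(name): a dict with "intrinsics" (3x3 intrinsics, pixels), "k1" (the pictures are not rectified: a ray, as slopes to the right and down, at radius r is drawn at 1 + k1 r^2 times it, then the intrinsics apply), "pose" (4x4, takes a point from camera to world coordinates). Camera axes: x right, y up, looking along -z (the intrinsics and any distortion apply to the point x, -y, -z); pixel columns grow to the right and rows downward; lengths in mm; the calibration is good to about 2 mm. A picture is of the moment at which its call begins: read the wrist's pose just before it. camera_model takes no time and is no camera call; for the wrist camera it gives the pose at the moment of the call.
- arm.job_done(): hands the job in; it is judged then, once.
The state is a dict: "clock": time; "joints": joint angles; "joint_vel": joint speeds; "joint_efforts": joint torques, N m; "position": TCP position; "ee_rot": TCP orientation; "contact_force": force on the tool from outside, world axes, zero at the start; "wrist_torque": the same for the moment, N m; "gripper_width": finger opening in mm; "grasp_force": force on a finger pad.
Only numpy, scipy, OpenCV 4.12 (cv2) and the standard library are available. Lean on these libraries where they do the work, as an engineer would, in place of code of your own. Each camera call takes 0.05 s, during which the arm holds its last target. There are 200 camera calls.

## Working session

There is one attempt and no reset: what is moved stays moved. The work goes in short steps, Python scripts to look and compute and a tool call to move; the robot and the scene stay as the last step left them, time stands still between calls to the robot, and variables do not carry over. Pictures are saved under pics/ and viewed, at most 10 in all, crops included, and the job is handed in when it is done.

Besides the shell and the picture viewer there is one more tool, called after "Emit:" as name(argument=value, ...), one argument or row to a line, values as JSON. move_arm: Moves the arm, as the interface text tells. Its arguments: {"type":"object","properties":{"fingers":{"type":"array","items":{"type":"number"}},"travel":{"type":"array","items":{"type":"array","items":{"type":"number"}}},"dr":{"type":"array","items":{"type":"array","items":{"type":"number"}}}},"required":["fingers","travel","dr"]}

```bash
mkdir -p pics
python3 - <<'E'
from bench import arm
import cv2,json
s=arm.read_state(); print(s)
for n in("scene","side"):
    cv2.imwrite(f"pics/{n}0.png",arm.get_image(n)[:,:,::-1])
    m=arm.camera_model(n); print(n,m)
E
```

```text
{'clock': 0.0, 'joints': array([ 2.58593517e-01,  3.85572175e-01,  6.64131619e-03, -4.71817943e-04,
       -1.19398486e+00, -2.58578768e-01]), 'joint_vel': array([-8.43274043e-05, -1.06504709e-03,  7.24129249e-04, -7.11392472e-05,
       -1.80845782e-04,  1.03837145e-03]), 'joint_efforts': array([-9.55001960e-04, -3.92286408e+01,  1.88399577e+01,  4.18616563e+00,
       -4.72148502e-03,  8.27910434e-07]), 'position': array([6.24805683e+02, 3.15890844e-02, 4.03621833e+02]), 'ee_rot': array([-0.70705004,  0.70716269,  0.00072233, -0.00080577]), 'contact_force': array([ 0.43989597, -0.23187517, -0.69969329]), 'wrist_torque': array([ 0.01524108, -0.05404181,  0.03761556]), 'grasp_force': 0.0, 'gripper_width': 85.20064507553037}
scene {'intrinsics': array([[560.03002176,   0.        , 326.99524149],
       [  0.        , 560.03002176, 249.34590871],
       [  0.        ,   0.        ,   1.        ]]), 'k1': -0.04720292720282697, 'pose': array([[ 6.47690936e-01, -6.46218166e-01,  4.03606905e-01,
         1.09156225e+03],
       [ 7.61851191e-01,  5.55498212e-01, -3.33173376e-01,
        -4.96404056e+02],
       [-8.90022559e-03,  5.23281777e-01,  8.52113236e-01,
         1.01263799e+03],
       [ 0.00000000e+00,  0.00000000e+00,  0.00000000e+00,
         1.00000000e+00]])}
side {'intrinsics': array([[450.50537151,   0.        , 319.44960887],
       [  0.        , 450.50537151, 239.49235116],
       [  0.        ,   0.        ,   1.        ]]), 'k1': -0.10628473575161651, 'pose': array([[ 9.35757311e-01,  2.22153721e-01, -2.73872196e-01,
         3.10730542e+02],
       [-3.52642459e-01,  5.92233638e-01, -7.24501631e-01,
        -8.99304234e+02],
       [ 1.24559379e-03,  7.74536663e-01,  6.32527791e-01,
         7.30294468e+02],
       [ 0.00000000e+00,  0.00000000e+00,  0.00000000e+00,
         1.00000000e+00]])}
```

View pics/scene0.png

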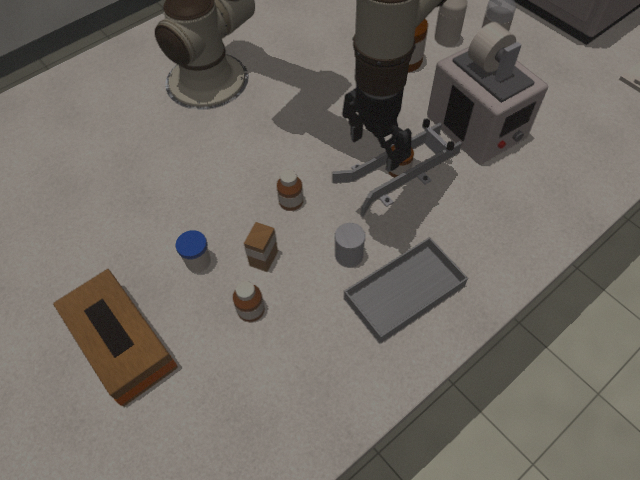

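View pics/side0.png

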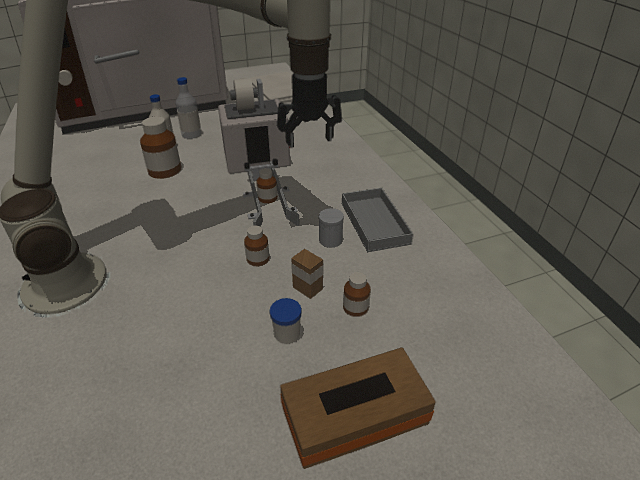

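The scene view shows the free bottles at about (290,190) and (248,300). The lane bottle, near (400,158), is partly hidden by the gripper. The carton is at (262,247), the jar at (193,252) and the tin at (350,245). The lane opens toward lower left, with flare tips at about (340,177) and (365,208). The side view shows bottles at (257,247), (357,296) and, in the lane, (266,186).

```bash
cat > h.py <<'E'
import numpy as np,cv2
from bench import arm
def ray(m,u,v):
    K=m["intrinsics"]; d=np.array([(u-K[0,2])/K[0,0],(v-K[1,2])/K[1,1]]); p=d.copy()
    for _ in range(20): p=d/(1+m["k1"]*(p@p))
    R=m["pose"][:3,:3]; return m["pose"][:3,3],R@np.array([p[0],-p[1],-1.])
def onz(m,u,v,z):
    o,d=ray(m,u,v); return o+d*(z-o[2])/d[2]
def tri(a,b):
    (o,d),(p,e)=a,b; A=np.array([d,-e]).T; t=np.linalg.lstsq(A,p-o,rcond=None)[0]
    x,y=o+d*t[0],p+e*t[1]; return (x+y)/2,np.linalg.norm(x-y)
def proj(m,P):
    q=m["pose"][:3,:3].T@(np.array(P,float)-m["pose"][:3,3]); s=np.array([q[0],-q[1]])/-q[2]; s=s*(1+m["k1"]*(s@s)); K=m["intrinsics"]
    return K[0,0]*s[0]+K[0,2],K[1,1]*s[1]+K[1,2]
E
python3 - <<'E'
from h import *
S=arm.camera_model("scene");D=arm.camera_model("side")
for n,a,b in(("cap1",(289,179),(256,231)),("cap2",(245,290),(358,281)),("jarlid",(192,243),(286,309)),("tin",(350,232),(331,214)),("carton",(261,236),(307,258))):
    P,g=tri(ray(S,*a),ray(D,*b)); print(n,P.round(1),round(g,1))
i=cv2.imread("pics/scene0.png");j=cv2.imread("pics/side0.png")
a=cv2.resize(i[100:250,270:470],(800,600),interpolation=cv2.INTER_CUBIC)
b=cv2.resize(j[150:270,220:380],(800,600),interpolation=cv2.INTER_CUBIC)
cv2.imwrite("pics/ca.png",a);cv2.imwrite("pics/cb.png",b)
for n,f,M in(("scene",i,S),("side",j,D)):
    h=cv2.cvtColor(f,cv2.COLOR_BGR2HSV)
    m=cv2.inRange(h,(0,110,30),(20,255,255)); k,l,st,c=cv2.connectedComponentsWithStats(m)
    for t in range(1,k):
        if st[t][4]>40: print(n,st[t],c[t].round(1))
E
```

```text
cap1 [464.3 -79.3  83.1] 3.6
cap2 [ 618.5 -307.3   80. ] 2.1
jarlid [ 459.2 -323.2   72.4] 0.3
tin [651.6 -73.7  83.2] 3.3
carton [ 542.9 -211.8   85.6] 2.3
scene [414  19  14  25 212] [420.4  31. ]
scene [408  59  14  13  89] [414.1  66. ]
scene [399 148  15  17  80] [407.9 158.5]
scene [277 177  25  20 264] [289.4 188.4]
scene [244 222  30  28 482] [258.9 235.7]
scene [  54  269  123  137 7000] [115.3 338.6]
scene [233 285  28  26 317] [247.6 301.1]
side [57 94  8 23 62] [ 60.  105.9]
side [74 94 10 13 76] [ 78.1 101.1]
side [ 70 108  15  10  54] [ 77.7 112.3]
side [140 129  36  24 578] [157.6 141.6]
side [148 163  32  15 206] [164.6 172.5]
side [257 176  19  13 186] [266.2 182.7]
side [258 196  19   7  60] [267.2 200. ]
side [244 234  24  17 266] [255.8 243.3]
side [292 249  31  25 434] [306.9 260.7]
side [247 257  22   9  75] [258.2 262.3]
side [292 274  31  24 286] [306.4 286.1]
side [344 281  26  20 333] [356.3 292.2]
side [343 306  25  10  70] [354.6 312.4]
side [ 281  348  154  121 9958] [355.3 407.7]
```

View pics/ca.png

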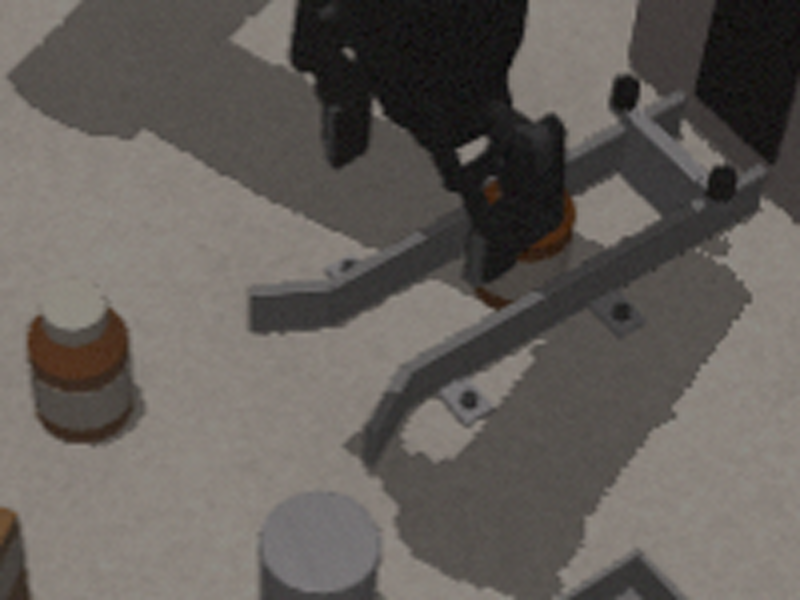

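View pics/cb.png

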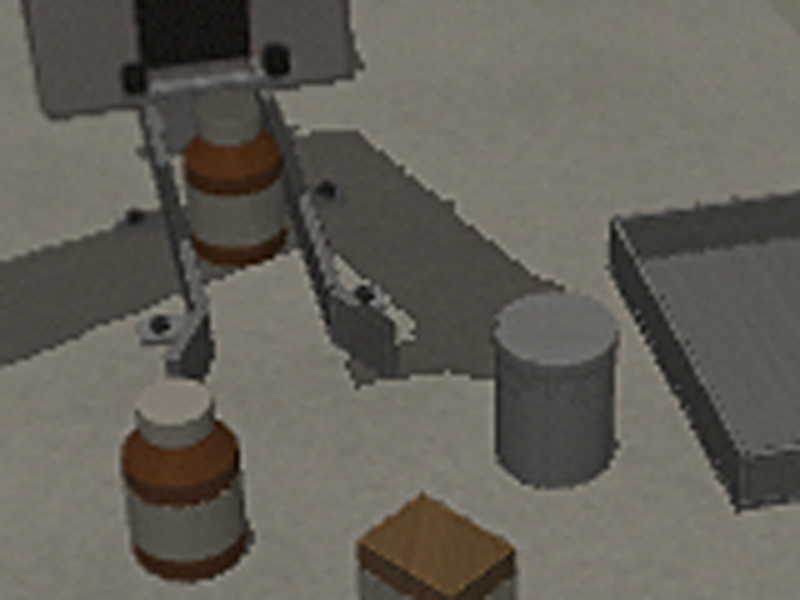

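Crop A gives the rail bends at about (335,292) and (405,370), and the far rail ends at (687,100) and (760,170). The stop top runs from (630,115) to (700,205). Crop B shows the lane bottle cap top at (228,100) and bottle 1's cap top at (175,400).

Run:
```python
from h import *
S=arm.camera_model("scene");D=arm.camera_model("side")
A=lambda x,y,z:onz(S,270+x/4,100+y/4,z).round(1)
B=lambda x,y,z:onz(D,220+x/5,150+y/5,z).round(1)
for n,p in dict(Ltip=(250,288),Lbend=(335,293),Lfar=(686,98),Rbend=(405,370),Rfar=(762,170),Rmid=(540,297),Rtipbot=(370,468,0)).items(): print("A",n,A(*p) if len(p)==3 else A(*p,35))
print("stop",A(630,115,48),A(700,205,48))
for n,p in dict(Ltip=(185,347),Lbend=(207,298),Rbend=(322,285),Rtip=(392,345)).items(): print("B",n,B(*p,35))
print("cap3",B(228,103,90),"cap1",B(175,400,90),A(75,300,90), "cap2",onz(D,358,281,90),onz(S,245,289,90))
print("b3 bottom edge front",B(245,265,0),"b1 bottom",A(88,440,0),B(193,578,0))
print("tin",A(320,530,80),B(557,325,80))
cv2.imwrite("pics/w0.png",arm.get_image("wrist")[:,:,::-1])
```

```text
A Ltip [481.6  26.9  35. ]
A Lbend [515.4  60.6  35. ]
A Lfar [540.5 318.3  35. ]
A Rbend [580.5  53.6  35. ]
A Rfar [608.7 310.2  35. ]
A Rmid [592.1 145.4  35. ]
A Rtipbot [599.2  12.8   0. ]
stop [535.9 272.7  48. ] [610.2 252.9  48. ]
B Ltip [489.5  30.7  35. ]
B Lbend [511.5  69.1  35. ]
B Rbend [572.4  58.9  35. ]
B Rtip [590.4  -5.4  35. ]
cap3 [554.6 169.7  90. ] cap1 [460.7 -81.1  90. ] [461.8 -77.6  90. ] cap2 [ 614.16475333 -317.48788282   90.        ] [ 621.11155549 -307.17408659   90.        ]
b3 bottom edge front [550.3 141.6   0. ] b1 bottom [483.2 -93.   -0. ] [ 455.4 -104.2    0. ]
tin [649.7 -71.5  80. ] [653.1 -76.1  80. ]
```

View pics/w0.png

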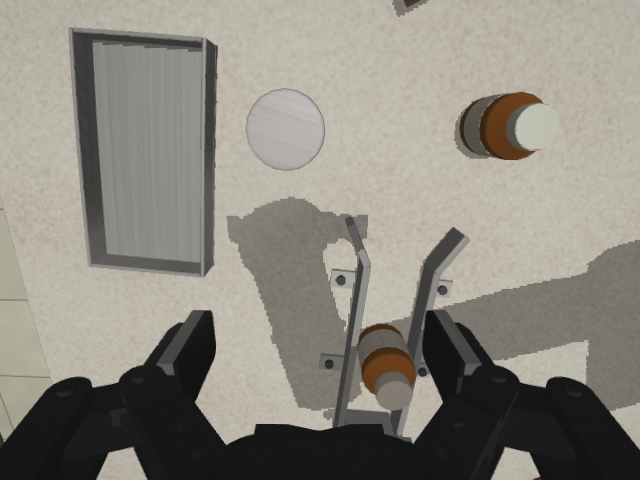

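The wrist view shows the lane well: the rail bends are at about (367,262) and (426,265), cap 1 is at (536,127), cap 3 at (394,391) and the tin top at (286,130).

Run:
```python
from h import *
W=arm.camera_model("wrist"); print(W["pose"].round(3).tolist(),W["k1"],W["intrinsics"][0])
for n,p in dict(cap1=(536,127,90),cap3=(394,391,90),Rbend_in=(369,264,35),Rbend_out=(358,262,35),R_lo_in=(347,426,35),R_lo_out=(336,426,35),Lbend_in=(423,268,35),Lbend_out=(433,266,35),Llo=(402,430,35),Ltip_out=(469,236,35),Ltip_in=(457,229,35),Rtip=(349,216,35),tin=(286,130,80),stopL=(345,411,48),b1brown=(511,126,60),b3brown=(388,374,60)).items(): print(n,onz(W,*p).round(1))
i=cv2.imread("pics/w0.png");h=cv2.cvtColor(i,cv2.COLOR_BGR2HSV)
g=cv2.inRange(i,(165,190,190),(255,255,255))[90:165,500:570]
h=i[100:155,505:565]; print(i[127,536],i[127,580],i[391,394])
```

```text
[[-1.0, -0.001, 0.001, 624.159], [0.001, -0.951, -0.31, -78.651], [0.001, -0.31, 0.951, 372.187], [0.0, 0.0, 0.0, 1.0]] -0.05280847879880492 [364.69244848   0.         318.59292555]
cap1 [459.6 -78.1  90. ]
cap3 [552.2 162.3  90. ]
Rbend_in [573.8  54.1  35. ]
Rbend_out [584.8  51.9  35. ]
R_lo_in [590.3 260.1  35. ]
R_lo_out [603.4 260.1  35. ]
Lbend_in [519.4  58.5  35. ]
Lbend_out [509.5  56.4  35. ]
Llo [524.4 267.2  35. ]
Ltip_out [477.  25.  35.]
Ltip_in [489.7  17.9  35. ]
Rtip [594.9   5.1  35. ]
tin [648.9 -74.2  80. ]
stopL [594.5 225.3  48. ]
b1brown [463.8 -78.4  60. ]
b3brown [552.4 166.2  60. ]
[176 192 190] [160 172 179] [113 123 129]
```

Emit:
move_arm(
  fingers=[85,85,85,85,85,85,85,85],
  travel=[
    [13,27,12],
    [26,54,26],
    [40,82,40],
    [54,110,54],
    [68,138,70],
    [78,164,84],
    [78.5,164.5,84.5],
    [78.5,164.5,84.5],
  ],
  dr=[
    [0,0,0.02],
    [0,0,0.04],
    [0,0,0.06],
    [0,0,0.08],
    [0,0,0.09],
    [0,0,0.09],
    [0,0,0.09],
    [0,0,0.09],
  ],
)

```text
clock: 0.95
position: [460.4, -78.7, 320.3]
ee_rot: [-0.675, 0.738, -0.0, -0.0]
contact_force: [0.7, -0.1, -0.6]
gripper_width: 84.9
grasp_force: 0.0
```

Run:
```python
from h import *
print(arm.read_state()["position"],arm.read_state()["ee_rot"])
W=arm.camera_model("wrist"); w=arm.get_image("wrist")[:,:,::-1]; np.save("W1",W["pose"])
s=arm.get_image("scene")[:,:,::-1]
cv2.imwrite("pics/w1.png",w); cv2.imwrite("pics/s1.png",s)
c=cv2.resize(s[100:220,310:470],(800,600),interpolation=cv2.INTER_CUBIC)
cv2.imwrite("pics/s1c.png",c)
```

```text
[460.35357359 -78.69143652 320.32812451] [-6.74543650e-01  7.38234941e-01 -1.84490027e-04 -4.34763991e-05]
```

View pics/w1.png

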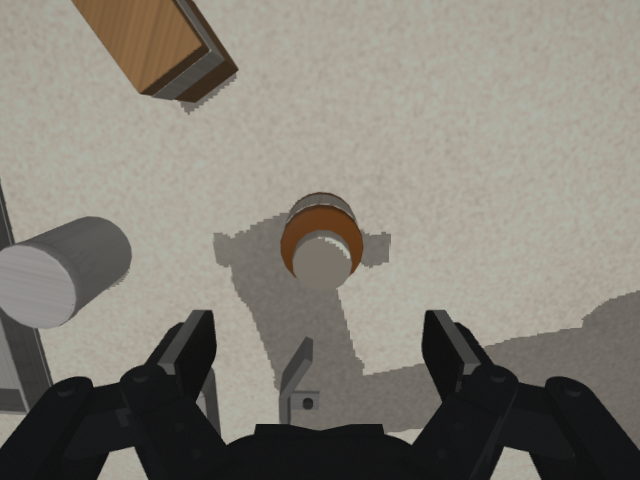

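View pics/s1c.png

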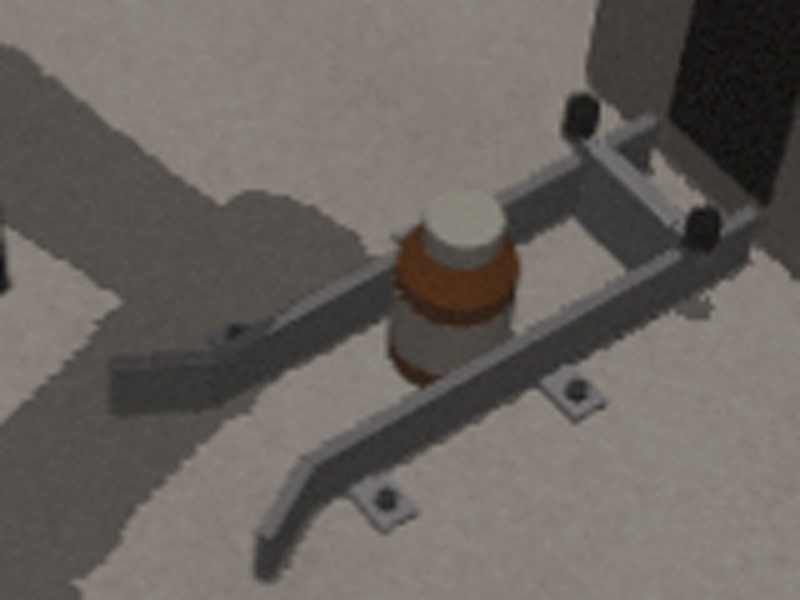

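The crop of scene shows cap 3 at (463,217) and the stop face bottom from (578,215) to (630,268). The rail tops run (225,365)→(655,122) and (320,465)→(757,212). The wrist view shows cap 1 at (322,262).

Run:
```python
from h import *
S=arm.camera_model("scene");W=arm.camera_model("wrist")
A=lambda x,y,z:onz(S,310+x/5,100+y/5,z).round(1)
for n,p in dict(Ltip=(112,358),Lb=(222,362),Lmid=(390,262),Lf=(655,122),Rtip=(262,535),Rb=(312,462),Rmid=(520,342),Rf=(757,212)).items(): print(n,A(*p,35))
print("stop top",A(590,145,48),A(675,226,48),"stop low",A(578,215,0),A(630,268,0))
print("cap3",A(463,220,90)); print("cap1",onz(W,322,262,90),"body",onz(W,322,245,60))
for p in((140,95),(209,50)): print("carton corner",onz(W,*p,90))
```

```text
Ltip [480.6  27.5  35. ]
Lb [514.5  63.3  35. ]
Lmid [520.9 161.1  35. ]
Lf [539.5 317.7  35. ]
Rtip [596.8  12.7  35. ]
Rb [581.9  55.7  35. ]
Rmid [593.3 172.7  35. ]
Rf [609.9 312.   35. ]
stop top [537.2 273.   48. ] [597.7 266.3  48. ] stop low [537.8 273.9  -0. ] [577.4 268.6   0. ]
cap3 [556.3 165.1  90. ]
cap1 [459.33152549 -79.5757544   90.        ] body [459.10703983 -79.99649533  60.        ]
carton corner [ 545.23571584 -180.06821594   90.        ]
carton corner [ 505.64897556 -197.26020537   90.        ]
```

Emit:
move_arm(
  fingers=[85,85,85,85,85,50,50,50,50,50],
  travel=[
    [0,1,30],
    [0,1,60],
    [0,1,90],
    [0,1,107],
    [0,1,108],
    [0,1,108],
    [0,1,108],
    [0,1,108],
    [0,1,108],
    [0,1,108],
  ],
  dr=[
    [0,0,0.014],
    [0,0,0.014],
    [0,0,0.014],
    [0,0,0.014],
    [0,0,0.014],
    [0,0,0.014],
    [0,0,0.014],
    [0,0,0.014],
    [0,0,0.014],
    [0,0,0.014],
  ],
)

```text
clock: 2.05
position: [460.4, -78.2, 213.8]
ee_rot: [-0.67, 0.743, -0.001, 0.002]
contact_force: [-0.5, 0.6, 6.6]
gripper_width: 53.4
grasp_force: 64.0
```

Run:
```python
from h import *
s=arm.read_state();print(s["position"],s["contact_force"],s["gripper_width"],s["grasp_force"])
D=arm.camera_model("side");d=arm.get_image("side")[:,:,::-1]; S=arm.get_image("scene")[:,:,::-1]
a=cv2.resize(d[180:280,200:320],(480,400),interpolation=cv2.INTER_CUBIC)
b=cv2.resize(S[130:230,230:310],(320,400),interpolation=cv2.INTER_CUBIC)
cv2.imwrite("pics/g1.png",np.hstack([a,b]))
for z in(35,42,50,60,90):print(z,[round((q-o)*4) for q,o in zip(proj(D,(431,-80,z)),(200,180))],[round((q-o)*4) for q,o in zip(proj(D,(488,-80,z)),(200,180))])
```

```text
[460.37606314 -78.20880877 213.80756819] [-0.48000433  0.64414036  6.55474799] 53.397761006306204 64.0149331802968
35 [179, 283] [272, 261]
42 [178, 274] [271, 252]
50 [177, 263] [270, 242]
60 [175, 250] [269, 229]
90 [169, 210] [265, 189]
```

View pics/g1.png

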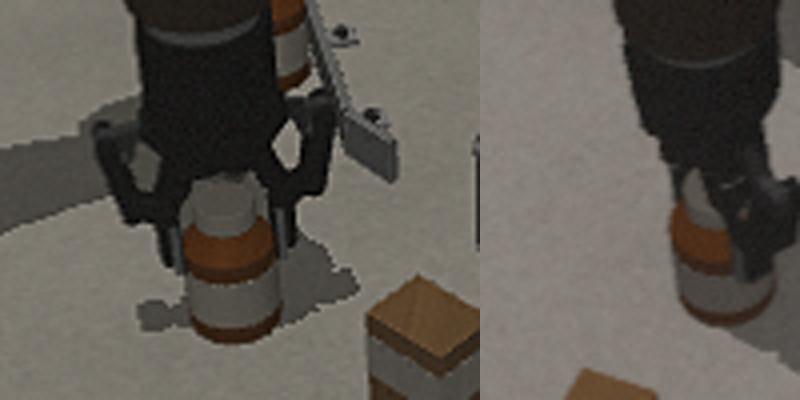

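The grasp view shows the tips on the body at z of about 40 to 42, above the rail height, with the bottle upright. I'll slide it to the front of the mouth.

Emit:
move_arm(
  fingers=[50,50,50,50,50,50,50,50,50,50],
  travel=[
    [0,0,-1],
    [-7,-7,-1],
    [-17,-16,-1],
    [-28,-27,-1],
    [-39,-37,-1],
    [-50,-48,-1],
    [-61,-58,-1],
    [-70,-67,-1],
    [-76,-72.5,-1],
    [-76,-72.5,-1],
  ],
  dr=[
    [0,0,0],
    [0,0,0],
    [0,0,0],
    [0,0,0],
    [0,0,0],
    [0,0,0],
    [0,0,0],
    [0,0,0],
    [0,0,0],
    [0,0,0],
  ],
)

```text
clock: 3.15
position: [540.3, -9.7, 213.8]
ee_rot: [-0.67, 0.743, -0.001, 0.001]
contact_force: [-0.7, 1.3, 4.3]
gripper_width: 53.8
grasp_force: 63.8
```

Emit:
move_arm(
  fingers=[50,50,50,50,50,50,50,50],
  travel=[
    [-6,0,0],
    [-16,0,0],
    [-26,0,0],
    [-36,0,0],
    [-46,0,0],
    [-54,0,0],
    [-60,0,0],
    [-60,0,0],
  ],
  dr=[
    [0,0,0],
    [0,0,0],
    [0,0,0],
    [0,0,0],
    [0,0,0],
    [0,0,0],
    [0,0,0],
    [0,0,0],
  ],
)

```text
clock: 3.95
position: [545.4, 49.5, 213.8]
ee_rot: [-0.67, 0.743, -0.0, -0.0]
contact_force: [-1.5, -1.8, 6.1]
gripper_width: 53.6
grasp_force: 64.2
```

Run:
```python
from h import *
s=arm.read_state();print(s["position"],s["contact_force"])
W=arm.camera_model("wrist");w=arm.get_image("wrist")[:,:,::-1]
S=arm.get_image("scene")[:,:,::-1]
a=cv2.resize(S[100:220,310:470],(640,480),interpolation=cv2.INTER_CUBIC)
cv2.imwrite("pics/e1.png",np.hstack([a[:,:400],w[:,120:520]]))
```

```text
[545.39351692  49.46795498 213.83395658] [-1.54050718 -1.77723379  6.13065415]
```

View pics/e1.png

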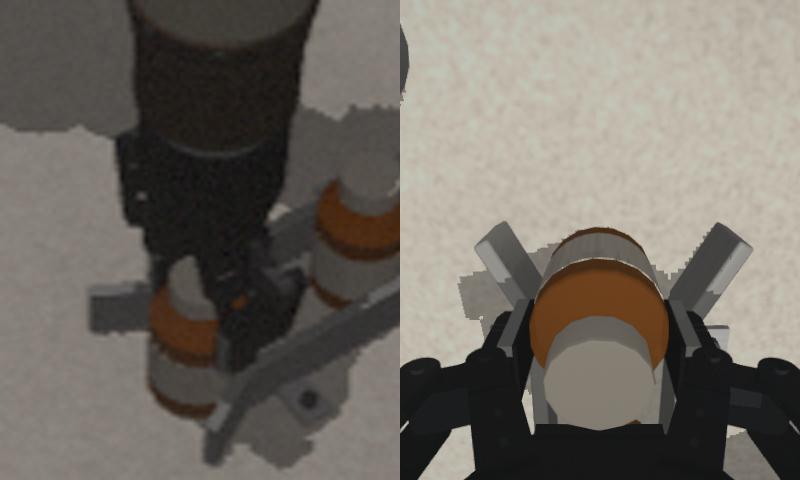

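The tips are at (505,222) and (722,222) and the bottle is centred at 599, so the flare looks slightly offset. I'll compute it.

Run:
```python
from h import *
W=arm.camera_model("wrist"); s=arm.read_state()
P={n:onz(W,u-280,v,35)[:2] for n,(u,v) in dict(Rin=(504,222),Lin=(722,222),Rout=(475,248),Lout=(752,244)).items()}
print(P); 
th=.104; d=np.array([np.sin(th),np.cos(th)]); n=np.array([np.cos(th),-np.sin(th)])
for k,p in P.items(): q=p-s["position"][:2]; print(k,(q@n).round(1),(q@d).round(1))
print("cap",onz(W,599-280,385,90),"ax",W["pose"][:3,:3].round(3).tolist())
```

```text
{'Rin': array([579.97558134,   5.8739806 ]), 'Lin': array([489.1326092 ,  15.34227874]), 'Rout': array([594.58000457,  15.92126594]), 'Lout': array([476.15363825,  26.47293575])}
Rin 39.0 -39.7
Lin -52.4 -39.7
Rout 52.4 -28.2
Lout -66.4 -30.0
cap [544.31614433  46.94948059  90.        ] ax [[-0.995, -0.099, -0.033], [0.104, -0.946, -0.308], [-0.001, -0.31, 0.951]]
```

Emit:
move_arm(
  fingers=[50,50,50,50,50,50],
  travel=[
    [0,1.5,0],
    [0,3,0],
    [-4,3,0],
    [-8,3,0],
    [-12,3,0],
    [-12,3,0],
  ],
  dr=[
    [0,0,0],
    [0,0,0],
    [0,0,0],
    [0,0,0],
    [0,0,0],
    [0,0,0],
  ],
)

```text
clock: 4.65
position: [543.7, 61.5, 213.8]
ee_rot: [-0.67, 0.743, -0.0, -0.001]
contact_force: [-0.8, -2.7, 6.6]
gripper_width: 53.8
grasp_force: 64.2
```

Run:
```python
from h import *
s=arm.read_state();print(s["position"],s["contact_force"],s["wrist_torque"])
W=arm.camera_model("wrist");w=arm.get_image("wrist")
cv2.imwrite("pics/w3.png",w[:,:,::-1])
g=cv2.cvtColor(w,cv2.COLOR_RGB2GRAY)
for r in(380,400,415): print(r,g[r,235:420:3].tolist())
```

```text
[543.74745384  61.52454463 213.83597359] [-0.80462745 -2.70885585  6.55952724] [-0.64662064  0.17870119 -0.02731086]
380 [27, 27, 20, 19, 72, 92, 92, 92, 82, 65, 125, 127, 127, 127, 127, 127, 127, 127, 127, 127, 127, 127, 127, 127, 127, 127, 127, 127, 128, 127, 127, 127, 127, 128, 127, 127, 127, 127, 127, 127, 127, 127, 127, 127, 127, 127, 115, 108, 61, 61, 61, 61, 46, 19, 18, 26, 26, 22, 24, 22, 24, 23]
400 [24, 23, 80, 183, 87, 91, 91, 91, 89, 61, 60, 124, 127, 126, 127, 127, 127, 126, 127, 126, 127, 127, 127, 127, 127, 127, 127, 127, 127, 126, 127, 126, 126, 127, 126, 127, 127, 126, 126, 127, 126, 127, 127, 127, 126, 124, 124, 61, 61, 60, 61, 74, 91, 91, 28, 25, 24, 22, 23, 24, 23, 24]
415 [24, 23, 22, 23, 140, 91, 91, 90, 91, 73, 60, 61, 59, 119, 121, 124, 126, 125, 126, 126, 126, 126, 126, 126, 126, 125, 126, 126, 125, 126, 126, 125, 125, 125, 126, 125, 126, 126, 125, 126, 125, 123, 54, 119, 120, 123, 125, 61, 61, 61, 59, 86, 91, 23, 24, 23, 23, 22, 23, 22, 24, 27]
```

Run:
```python
from h import *
W=arm.camera_model("wrist"); s=arm.read_state()
g=cv2.cvtColor(cv2.imread("pics/w3.png"),cv2.COLOR_BGR2GRAY)
th=.104; d=np.array([np.sin(th),np.cos(th)]); n=np.array([np.cos(th),-np.sin(th)])
for r in range(385,421,5):
    row=g[r].astype(int)
    L=[c for c in range(240,300) if 84<row[c]<98]; R=[c for c in range(370,410) if 84<row[c]<98]
    if L and R:
        a,b=max(L)+.5,min(R)-.5
        p,q=onz(W,a,r,35)[:2]-s["position"][:2],onz(W,b,r,35)[:2]-s["position"][:2]
        print(r,a,b,(p@n).round(1),(q@n).round(1),(p@d).round(1))
```

```text
390 264.5 375.5 26.0 -28.9 46.0
395 259.5 389.5 28.7 -36.0 49.1
400 260.5 374.5 28.4 -28.7 52.2
405 260.5 374.5 28.6 -28.9 55.3
410 272.5 373.5 22.6 -28.5 58.5
415 260.5 373.5 28.9 -28.7 61.8
420 261.5 387.5 28.6 -36.1 65.0
```

Emit:
move_arm(
  fingers=[50,50,50,50,50,50,50,50],
  travel=[
    [0,1.5,0],
    [0,3,0],
    [-4,3,0],
    [-12,3,0],
    [-20,3,0],
    [-27,3,0],
    [-30,3,0],
    [-30,3,0],
  ],
  dr=[
    [0,0,0],
    [0,0,0],
    [0,0,0],
    [0,0,0],
    [0,0,0],
    [0,0,0],
    [0,0,0],
    [0,0,0],
  ],
)

```text
clock: 5.5
position: [543.7, 91.6, 213.8]
ee_rot: [-0.67, 0.743, 0.0, -0.001]
contact_force: [-2.1, -2.8, 9.4]
gripper_width: 53.4
grasp_force: 64.4
```

Run:
```python
from h import *
W=arm.camera_model("wrist"); s=arm.read_state(); print(s["position"],s["contact_force"])
w=arm.get_image("wrist")
g=cv2.cvtColor(w,cv2.COLOR_RGB2GRAY)
th=.104; d=np.array([np.sin(th),np.cos(th)]); n=np.array([np.cos(th),-np.sin(th)])
for r in range(240,421,15):
    row=g[r].astype(int)
    L=[c for c in range(225,290) if 84<row[c]<98]; R=[c for c in range(378,410) if 84<row[c]<98]
    if L and R:
        a,b=max(L)+.5,min(R)-.5
        p,q=onz(W,a,r,35)[:2]-s["position"][:2],onz(W,b,r,35)[:2]-s["position"][:2]
        print(r,a,b,(p@n).round(1),(q@n).round(1),(p@d).round(1))
```

```text
[543.68091374  91.60816769 213.83637314] [-2.05869548 -2.81497349  9.3601219 ]
285 261.5 389.5 24.4 -32.2 -11.1
300 255.5 400.5 27.5 -37.7 -3.7
375 251.5 382.5 31.8 -31.9 36.9
390 264.5 382.5 25.9 -32.5 45.8
405 266.5 381.5 25.4 -32.6 55.1
420 283.5 380.5 17.1 -32.6 64.8
```

Emit:
move_arm(
  fingers=[50,50,50,50,50,50,50,50,50,50],
  travel=[
    [-3,0,0],
    [-9,0,0],
    [-15,0,0],
    [-21,0,0],
    [-27,0,0],
    [-34,0,0],
    [-41,0,0],
    [-47,0,0],
    [-50,0,0],
    [-50,0,0],
  ],
  dr=[
    [0,0,0],
    [0,0,0],
    [0,0,0],
    [0,0,0],
    [0,0,0],
    [0,0,0],
    [0,0,0],
    [0,0,0],
    [0,0,0],
    [0,0,0],
  ],
)

```text
clock: 6.55
position: [548.7, 141.0, 213.8]
ee_rot: [-0.669, 0.743, -0.0, -0.002]
contact_force: [0.2, -3.4, 10.2]
gripper_width: 53.8
grasp_force: 64.5
```

Emit:
move_arm(
  fingers=[85,85,85,85,85,85,85,85],
  travel=[
    [0,0,0],
    [0,0,0],
    [0,0,0],
    [0,0,0],
    [0,0,-15],
    [0,0,-45],
    [0,0,-85],
    [0,0,-110],
  ],
  dr=[
    [0,0,0],
    [0,0,0],
    [0,0,0],
    [0,0,0],
    [0,0,0],
    [0,0,0],
    [0,0,0],
    [0,0,0],
  ],
)

```text
clock: 7.35
position: [549.6, 141.7, 325.7]
ee_rot: [-0.67, 0.743, -0.001, 0.001]
contact_force: [0.6, -0.1, -0.3]
gripper_width: 84.8
grasp_force: 0.0
```

Emit:
move_arm(
  fingers=[85,85,85,85,85,85,85,85,85,85],
  travel=[
    [40,-10,0],
    [85,-22,0],
    [130,-34,0],
    [175,-46,0],
    [220,-58,0],
    [265,-70,0],
    [310,-82,0],
    [355,-94,0],
    [400,-106,0],
    [441.5,-115.5,0],
  ],
  dr=[
    [0,0,0],
    [0,0,0],
    [0,0,0],
    [0,0,0],
    [0,0,0],
    [0,0,0],
    [0,0,0],
    [0,0,0],
    [0,0,0],
    [0,0,0],
  ],
)

```text
clock: 8.35
position: [618.4, -311.7, 322.6]
ee_rot: [-0.669, 0.743, 0.0, -0.0]
contact_force: [1.2, 1.0, 0.6]
gripper_width: 84.8
grasp_force: 0.0
```

Emit:
move_arm(
  fingers=[85,85],
  travel=[
    [0,0,0],
    [0,0,0],
  ],
  dr=[
    [0,0,0],
    [0,0,0],
  ],
)

```text
clock: 8.55
position: [617.9, -310.5, 322.0]
ee_rot: [-0.669, 0.744, 0.001, -0.0]
contact_force: [-0.2, -0.6, 0.2]
gripper_width: 85.1
grasp_force: 0.0
```

Run:
```python
from h import *
W=arm.camera_model("wrist"); s=arm.read_state(); print(s["position"],s["ee_rot"])
w=arm.get_image("wrist")[:,:,::-1]; cv2.imwrite("pics/w4.png",w)
h=cv2.cvtColor(w,cv2.COLOR_BGR2HSV); m=cv2.inRange(h,(0,110,30),(20,255,255)); k,l,st,c=cv2.connectedComponentsWithStats(m)
for t in range(1,k):
    if st[t][4]>200: print(st[t],c[t].round(1))
```

```text
[ 617.92032132 -310.51939774  321.99611601] [-6.68545060e-01  7.43671017e-01  9.18933085e-04 -2.76352876e-04]
[ 280  209   81   70 2474] [319.7 235.1]
[ 382  283   54   48 1288] [407.5 306.2]
[ 400  345   42   67 1183] [421.  376.2]
```

Emit:
move_arm(
  fingers=[85,85,85,85,85,50,50,50,50,50],
  travel=[
    [0,1,30],
    [0,1,60],
    [0,1,90],
    [0,1,109],
    [0,1,110],
    [0,1,110],
    [0,1,110],
    [0,1,110],
    [0,1,110],
    [0,1,110],
  ],
  dr=[
    [0,0,0],
    [0,0,0],
    [0,0,0],
    [0,0,0],
    [0,0,0],
    [0,0,0],
    [0,0,0],
    [0,0,0],
    [0,0,0],
    [0,0,0],
  ],
)

```text
clock: 9.6
position: [618.1, -309.4, 215.7]
ee_rot: [-0.67, 0.743, -0.002, 0.001]
contact_force: [-0.6, 2.6, 5.5]
gripper_width: 53.8
grasp_force: 64.1
```

Emit:
move_arm(
  fingers=[50,50,50,50,50,50,50,50,50,50],
  travel=[
    [-8,-1,0],
    [-22,-1,0],
    [-38,-2,0],
    [-54,-3,0],
    [-70,-3,0],
    [-86,-3,0],
    [-102,-2,0],
    [-120,0,0],
    [-138,2,0],
    [-155,4,0],
  ],
  dr=[
    [0,0,0],
    [0,0,0],
    [0,0,0],
    [0,0,0],
    [0,0,0],
    [0,0,0],
    [0,0,0],
    [0,0,0],
    [0,0,0],
    [0,0,0],
  ],
)

```text
clock: 10.6
position: [630.5, -155.0, 215.8]
ee_rot: [-0.67, 0.743, -0.002, 0.001]
contact_force: [-0.5, -7.0, 7.5]
gripper_width: 53.6
grasp_force: 64.0
```

Emit:
move_arm(
  fingers=[50,50,50,50,50,50,50,50,50,50],
  travel=[
    [-8,12,0],
    [-19,28,0],
    [-31,46,0],
    [-43,64,0],
    [-56,84,0],
    [-69,104,0],
    [-86,110,0],
    [-105,112,0],
    [-120,112,0],
    [-124,112,0],
  ],
  dr=[
    [0,0,0],
    [0,0,0],
    [0,0,0],
    [0,0,0],
    [0,0,0],
    [0,0,0],
    [0,0,0],
    [0,0,0],
    [0,0,0],
    [0,0,0],
  ],
)

```text
clock: 11.6
position: [531.8, -19.3, 215.7]
ee_rot: [-0.67, 0.742, -0.002, 0.001]
contact_force: [-0.2, -6.2, 9.8]
gripper_width: 53.4
grasp_force: 64.5
```

Emit:
move_arm(
  fingers=[50,50,50,50,50,50,50,50,50,50],
  travel=[
    [-4,0,-0.5],
    [-12,0,-0.5],
    [-20,0,-0.5],
    [-28,0,-0.5],
    [-36,0,-0.5],
    [-44,0,-0.5],
    [-52,0,-0.5],
    [-58,0,-0.5],
    [-62,0,-0.5],
    [-62,0,-0.5],
  ],
  dr=[
    [0,0,0],
    [0,0,0],
    [0,0,0],
    [0,0,0],
    [0,0,0],
    [0,0,0],
    [0,0,0],
    [0,0,0],
    [0,0,0],
    [0,0,0],
  ],
)

```text
clock: 12.6
position: [538.1, 41.9, 215.6]
ee_rot: [-0.67, 0.743, -0.001, 0.001]
contact_force: [-0.1, -1.0, 8.8]
gripper_width: 53.3
grasp_force: 64.5
```

```bash
cat > lane.py <<'E'
from h import *
W=arm.camera_model("wrist"); s=arm.read_state(); print(s["position"],s["contact_force"])
g=cv2.cvtColor(arm.get_image("wrist"),cv2.COLOR_RGB2GRAY)
th=.104; d=np.array([np.sin(th),np.cos(th)]); n=np.array([np.cos(th),-np.sin(th)])
for r in range(370,421,10):
    row=g[r].astype(int)
    L=[c for c in range(225,266) if 84<row[c]<98]; R=[c for c in range(378,410) if 84<row[c]<98]
    if L and R:
        a,b=max(L)+.5,min(R)-.5
        p,q=onz(W,a,r,35)[:2]-s["position"][:2],onz(W,b,r,35)[:2]-s["position"][:2]
        print(r,a,b,(p@n).round(1),(q@n).round(1),(p@d).round(1))
E
python3 lane.py
```

```text
[538.07189304  41.93465547 215.61929317] [-0.09951124 -0.95098084  8.75582854]
370 253.5 383.5 31.8 -31.8 35.9
380 253.5 384.5 32.2 -32.7 41.8
390 264.5 383.5 27.0 -32.6 47.9
400 255.5 382.5 31.9 -32.5 54.2
410 255.5 382.5 32.3 -32.9 60.7
420 256.5 381.5 32.2 -32.8 67.3
```

Emit:
move_arm(
  fingers=[50,50,50,50,50,50,50,50,50,50],
  travel=[
    [-5,0,0],
    [-14,0,0],
    [-24,0,0],
    [-32,0,0],
    [-38,0,0],
    [-43,0,0],
    [-50,0,0],
    [-57,0,0],
    [-64,0,0],
    [-68,0,0],
  ],
  dr=[
    [0,0,0],
    [0,0,0],
    [0,0,0],
    [0,0,0],
    [0,0,0],
    [0,0,0],
    [0,0,0],
    [0,0,0],
    [0,0,0],
    [0,0,0],
  ],
)

```text
clock: 13.65
position: [544.6, 108.6, 215.7]
ee_rot: [-0.67, 0.743, -0.001, -0.0]
contact_force: [-1.0, -7.3, 10.1]
gripper_width: 53.7
grasp_force: 64.7
```

```bash
python3 lane.py
python3 - <<'E'
from h import *
S=arm.get_image("scene")[:,:,::-1]; D=arm.get_image("side")[:,:,::-1]
cv2.imwrite("pics/p1s.png",S);cv2.imwrite("pics/p1d.png",D)
E
```

```text
[544.64936892 108.61101304 215.6892956 ] [-0.9727038  -7.33668054 10.08984278]
370 251.5 382.5 32.4 -31.7 35.4
380 265.5 381.5 25.8 -31.6 41.3
390 264.5 381.5 26.7 -31.9 47.4
400 265.5 380.5 26.5 -31.8 53.7
410 254.5 379.5 32.5 -31.7 60.2
420 254.5 378.5 32.9 -31.5 66.8
```

Emit:
move_arm(
  fingers=[50,50,50,50,50,50],
  travel=[
    [-2,0,0],
    [-4,0,0],
    [-6,0,0],
    [-8,0,0],
    [-10,0,0],
    [-12,0,0],
  ],
  dr=[
    [0,0,0],
    [0,0,0],
    [0,0,0],
    [0,0,0],
    [0,0,0],
    [0,0,0],
  ],
)

```text
clock: 14.4
position: [545.8, 120.1, 215.7]
ee_rot: [-0.669, 0.743, -0.001, -0.0]
contact_force: [-0.8, -6.9, 9.6]
gripper_width: 53.4
grasp_force: 64.8
```

Emit:
move_arm(
  fingers=[50,50,50,50,50],
  travel=[
    [-1,0,0],
    [-2,0,0],
    [-3,0,0],
    [-4,0,0],
    [-5,0,0],
  ],
  dr=[
    [0,0,0],
    [0,0,0],
    [0,0,0],
    [0,0,0],
    [0,0,0],
  ],
)

```text
clock: 14.9
position: [546.3, 125.0, 215.7]
ee_rot: [-0.669, 0.743, -0.001, -0.0]
contact_force: [-0.9, -7.2, 11.1]
gripper_width: 53.5
grasp_force: 64.8
```

Emit:
move_arm(
  fingers=[50,50,50,50,50],
  travel=[
    [-0.6,0,0],
    [-1.2,0,0],
    [-1.8,0,0],
    [-2.4,0,0],
    [-3,0,0],
  ],
  dr=[
    [0,0,0],
    [0,0,0],
    [0,0,0],
    [0,0,0],
    [0,0,0],
  ],
)

```text
clock: 15.4
position: [546.6, 128.0, 215.7]
ee_rot: [-0.669, 0.743, -0.001, -0.0]
contact_force: [-1.6, -6.6, 10.6]
gripper_width: 53.5
grasp_force: 64.8
```

Emit:
move_arm(
  fingers=[50,50,50,50],
  travel=[
    [-0.6,0,0],
    [-1.2,0,0],
    [-1.8,0,0],
    [-2.4,0,0],
  ],
  dr=[
    [0,0,0],
    [0,0,0],
    [0,0,0],
    [0,0,0],
  ],
)

```text
clock: 15.8
position: [546.9, 129.9, 215.6]
ee_rot: [-0.67, 0.743, -0.001, -0.001]
contact_force: [0.6, -11.0, 10.6]
gripper_width: 53.4
grasp_force: 64.8
```

Emit:
move_arm(
  fingers=[50,50,50],
  travel=[
    [-0.4,0,0],
    [-0.8,0,0],
    [-0.8,0,0],
  ],
  dr=[
    [0,0,0],
    [0,0,0],
    [0,0,0],
  ],
)

```text
clock: 16.1
position: [546.9, 130.1, 215.7]
ee_rot: [-0.669, 0.743, -0.001, -0.002]
contact_force: [-0.1, -11.7, 10.2]
gripper_width: 53.3
grasp_force: 64.8
```

Emit:
move_arm(
  fingers=[85,85,85,85,85,85,85,85,85],
  travel=[
    [0,0,0],
    [0,0,0],
    [0,0,0],
    [0,0,0],
    [0,0,-15],
    [0,0,-45],
    [0,0,-85],
    [0,0,-120],
    [0,0,-120],
  ],
  dr=[
    [0,0,0],
    [0,0,0],
    [0,0,0],
    [0,0,0],
    [0,0,0],
    [0,0,0],
    [0,0,0],
    [0,0,0],
    [0,0,0],
  ],
)

```text
clock: 17.0
position: [548.1, 133.3, 339.3]
ee_rot: [-0.67, 0.742, -0.002, 0.006]
contact_force: [-0.2, -0.1, 0.6]
gripper_width: 85.0
grasp_force: 0.0
```

Emit:
move_arm(
  fingers=[85,85,85,85,85,85,85],
  travel=[
    [30,25,0],
    [60,60,0],
    [90,95,0],
    [110,130,0],
    [130,160,0],
    [135,170,0],
    [135,170,0],
  ],
  dr=[
    [0,0,0],
    [0,0,0],
    [0,0,0],
    [0,0,0],
    [0,0,0],
    [0,0,0],
    [0,0,0],
  ],
)

```text
clock: 17.7
position: [362.5, 15.3, 333.7]
ee_rot: [-0.669, 0.743, 0.0, 0.0]
contact_force: [0.7, 0.1, -0.1]
gripper_width: 84.9
grasp_force: 0.0
```

Run:
```python
from h import *
S=arm.get_image("scene")[:,:,::-1]; D=arm.get_image("side")[:,:,::-1]
cv2.imwrite("pics/f_s.png",S);cv2.imwrite("pics/f_d.png",D)
a=cv2.resize(S[100:220,330:463],(665,600),interpolation=cv2.INTER_CUBIC)
cv2.imwrite("pics/f.png",a)
```

```text
(no output)
```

View pics/f.png

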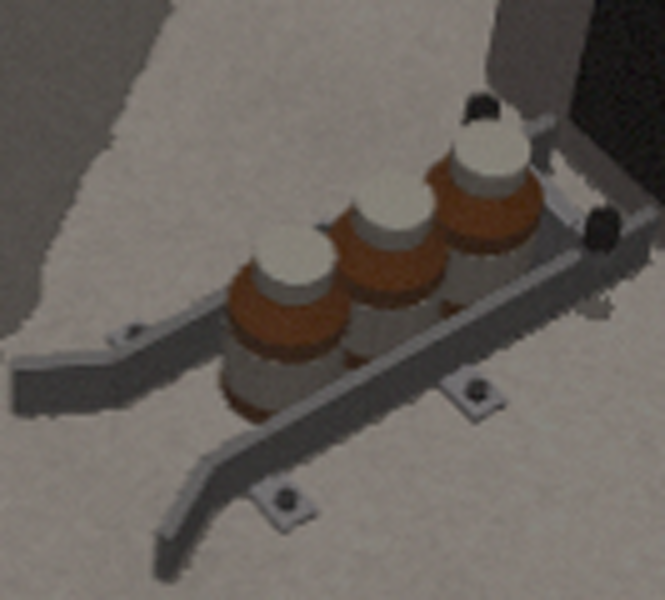

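The final view shows three upright bottles in single file, with caps at (295,253), (395,200) and (492,148). I'll check the spacing and the gap to the stop.

Run:
```python
from h import *
S=arm.camera_model("scene");P=[onz(S,330+x/5,100+y/5,90)[:2] for x,y in((294,252),(395,200),(492,148))]
print(P,[np.linalg.norm(P[i+1]-P[i]) for i in(0,1)])
# mid of stop face top edge previously (590..675,145..226)@s1c
a,b=[onz(S,310+x/5,100+y/5,48)[:2] for x,y in((590,148),(672,230))]; m=(a+b)/2; print(m,(m-P[2])@[.104,.995],(m-P[0])@[.104,.995])
f=cv2.imread("pics/f_s.png");h=cv2.cvtColor(f,cv2.COLOR_BGR2HSV)
w=cv2.inRange(h,(0,0,140),(180,70,255));w[:, :375]=0;w[:,440:]=0;w[:120]=0;w[155:]=0
k,l,st,c=cv2.connectedComponentsWithStats(w)
for t in range(1,k):
    if st[t][4]>30: print(st[t],c[t].round(1),onz(S,*c[t],90).round(1))
```

```text
[array([549.96988374, 129.36805978]), array([557.08040647, 184.02039598]), array([563.20563424, 238.87206595])] [np.float64(55.11295115394428), np.float64(55.19260923124371)]
[568.4903115  267.56041773] 29.09451645918457 139.42752064399443
```

```bash
python3 -c "
from bench import arm
print(arm.job_done())"
```

```text
the job is handed in; nothing more can be done
None
```

All three bottles are in the lane, upright in single file, closed up, with the first against the stop to within about 1 mm by camera, and the job is handed in; peak push along the lane was about 12 N.

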